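# Slacken the left-hand rotor nut of the slide spinner

### The arm

A 6-joint arm with a two-finger parallel gripper is mounted at the origin on the work surface. World frame = base frame: x ahead of the robot, y to its left, z up, the work surface at z = 0. Lengths are in m, angles in rad, forces in N, time in s.
With the tool pointing down it reaches from about 0.375 to 0.9 m from the base axis. Payload 3.1 kg.
Tool frame: the origin (TCP) lies on the centre line of the jaws, within the pads' length; the fingertips stand 8 mm ahead of it and the grasp point (between the pads) lies 11 mm behind it; z points along the fingers, y is the line along which they close (so a half turn about z gives the same grasp; the last joint's range is limited). The gripper opens to 87 mm and grips with 3 to 60 N. Pads are 19 mm wide; open, the fingers measure 117 mm over their backs; the gripper's body (75 mm by 190 mm) begins 51 mm behind the grasp point.
Start: joints at [-1.454, 0.527, 1.433, -0, 1.181, -0.178], TCP at [0.182, -0.598, 0.231] pointing down, gripper open.
Joint ranges: [-3.08, 3.08], [-0.75, 2.2], [0.22, 2.44], [-1.43, 4.57], [0, 2.65], [-2.85, 2.85]. Speed limits (rad/s): [2.79, 2.79, 3.14, 3.14, 3.14, 3.14].

### API

Orientations are given as a unit quaternion [x, y, z, w].
In Python, from rig import robot gives the robot as it stands. The module is installed in compiled form; this text tells all that it offers.
- The arm moves only by the tool send_rows, never from a script. Its argument "increments" is one flat list of numbers, 7 for each row, row after row: the turn, a rotation vector about the world's x, y, z in rad, then the shift along the world's x, y, z in cm, then the opening, from 0 (shut) to 1 (fully open). A call has 1 to 20 rows; each row shifts and turns the commanded pose from where the row before left it; what a row does not reach is not made up. A row lasts 1/12 s, in which the tool goes at most 41.7 mm and 7.16 degrees, less where a joint would pass 70% of its speed; a pose out of reach is approached as far as the arm can. A call is refused whole if a number of a shift passes 4.17 or a number of a turn 0.125, either way. A call with a gripper value outside its range is refused whole. The fingers move at their own pace and stop on an object; "newtons" is the grip in N (left out, the last holds). Time passes only in rows, so rows that do not move let the fingers close. It gives the time, the measured TCP pose, the force, the opening and the grip force at its end, in the units of the state.
- robot.get_obs(): the state, without advancing time (a new reading comes with each control period).
- robot.camera(name): name is "scene" or "side" or "wrist"; returns a dict with "image" (384x512x3 uint8, red, green, blue), "range_z" (384x512 float32, m along the optical axis (not along the pixel's ray), 0 where there is no reading), "fx", "fy", "cx", "cy" (pixels), "dist_coeffs" ([k1, k2, p1, p2, k3] as OpenCV has them; the pictures are not rectified), "R" (3x3) and "t" (3): a world point X has camera coordinates R X + t. Camera axes: x right, y down, z forward; pixel columns grow to the right and rows downward; lengths in m; the calibration is good to about 2 mm. A picture is of the moment at which its call begins.
- robot.hand_in(): hands the job in; it is judged then, once.
The state is a dict: "time": time; "q": joint angles; "joint_velocities": joint speeds; "joint_torque": joint torques, N m; "position": TCP position; "tool_rot": TCP orientation; "ft_force": force on the tool from outside, world axes, zero at the start; "moment": the same for the moment, N m; "grip_width": finger opening in m; "grip_force": force on a finger pad.
Only numpy, scipy, OpenCV 4.12 (cv2) and the standard library are available. Lean on these libraries where they do the work, as an engineer would, in place of code of your own. Each camera call takes 0.05 s, during which the arm holds its last target. There are 200 camera calls.

### The job

The rotor of the microscope-slide spinner (the four-armed cross) has to come off for cleaning: slacken the winged nut at its centre by about a quarter turn and let go of it. This nut has a left-hand thread, so do not tighten it any further by turning it the usual way. Leave the nut of the tube spinner (the solid round rotor) beside it as it is.

Things in the scene. Friction and masses are not known exactly. Their poses are not given: they have to be found in the camera images.
- slide_nut (a joint): steel winged nut on the slide spinner, left-hand thread: the angle (rad) grows as it turns clockwise seen from above, which loosens it; 0.1 to 0.3 (tight) at the start. Anticlockwise tightens it, to a hard stop at -0.35. It turns in place on an upright spindle fixed to the table, without rising, friction about 0.08 N m, stays where it is left, turns up to 3.0
- slide_nut_grip (a point): that nut's grip point, on its turning axis, 123 mm above the table; turns with it, z up. Its bar is 54 mm long along x, 10 mm thick along y (ends 12 mm), from 23 mm below to 11 mm above this point; wings alike. 24 mm boss 21 mm below. Fixed white round base 196 mm wide; flat four-armed cross rotor 180 mm wide, 85 mm high, locked. Lab ware up to 85 mm high stands beside it
- tube_nut (a joint): the like nut on the tube spinner, ordinary thread: the angle (rad) grows as it turns anticlockwise seen from above; 0 at the start; not to be turned
- tube_nut_grip (a point): the grip point of the tube spinner's nut, placed as on the other nut. The tube spinner has the same fixed white base and a solid conical aluminium rotor 160 mm across with a ring of twelve small tube caps. Which spinner stands on the left varies
There are look-alikes about, which are no part of the job. What is shaped like the part that bears slide_nut but green or pink is not meant.

How it is judged:
At the end, for the whole second after the job is handed in: the slide spinner's nut has been turned clockwise (seen from above) so that its angle lies between 1.1 and 2.5 rad, and it is at rest there; the tube spinner's nut is still within 0.2 rad of where it was (value of joint slide_nut between 1.1 and 2.5 rad and velocity of joint slide_nut between -0.05 and 0.05 rad/s); the robot touches nothing.
It fails at once if the slide spinner's nut is tightened further, beyond -0.2 rad (value of joint slide_nut below -0.2 rad).
It fails at once if the tube spinner's nut is turned by more than 0.2 rad (value of joint tube_nut below -0.2 rad or value of joint tube_nut above 0.2 rad).
It also fails if it takes over 32 s, if anything falls off the work surface, if the arm or the gripper's body presses on something with over 40 N, if the wrist force passes 120 N, or if a joint passes its speed limit or range.

## Working session

There is one attempt and no reset: what is moved stays moved. The work goes in short steps, Python scripts to look and compute and a tool call to move; the robot and the scene stay as the last step left them, time stands still between calls to the robot, and variables do not carry over. Pictures are saved under pics/ and viewed, at most 10 in all, crops included, and the job is handed in when it is done.

Besides the shell and the picture viewer there is one more tool, called after "Emit:" as name(argument=value, ...) on one line, values as JSON. send_rows: Moves the arm, as the interface text tells. Its arguments: {"type":"object","properties":{"increments":{"type":"array"},"newtons":{"type":"number"}},"required":["increments"]}

```bash
mkdir -p pics
python3 - <<'E'
from rig import robot
import cv2,numpy as np,pickle
d={n:robot.camera(n) for n in("scene","side")}
pickle.dump(d,open("v.pkl","wb"))
for n in d: print(n,d[n]["R"].round(3).tolist(),d[n]["t"].round(3),d[n]["fx"],d[n]["dist_coeffs"])
cv2.imwrite("pics/a.png",cv2.resize(np.vstack([d[n]["image"] for n in d]),None,fx=.78,fy=.78)[:,:,::-1])
o=robot.get_obs();print(o["time"],o["position"],o["tool_rot"],o["grip_width"])
E
```

```text
scene [[0.605, 0.796, -0.005], [0.564, -0.432, -0.704], [-0.562, 0.423, -0.71]] [-0.134 -0.225  1.769] 500.07045444525335 [-0.12955133  0.          0.          0.          0.        ]
side [[-0.858, -0.513, -0.019], [-0.263, 0.47, -0.842], [0.44, -0.718, -0.538]] [0.275 0.248 1.061] 463.8334443413278 [-0.17749356  0.          0.          0.          0.        ]
0.1 [ 0.18216289 -0.59721025  0.22966805] [ 9.89078319e-01  1.47387803e-01  2.89472894e-05 -9.56032549e-04] 0.08678918542609015
```

View pics/a.png

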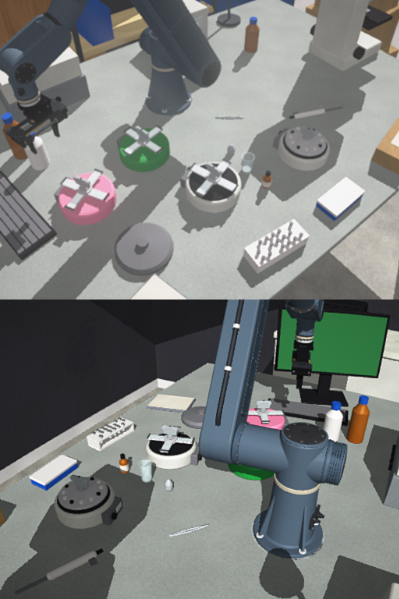

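The picture shows four spinners. In the scene view, at full-size pixels, they are pink at (110,252), green at (185,190), a white-based cross at (273,237), and the white-based solid round tube spinner at (388,188). The white-based cross fits slide_nut, because green and pink are ruled out and the tube spinner's rotor is solid. I'll confirm it with an enlarged crop and measure its nut.

```bash
cat > h.py <<'E'
import numpy as np,cv2
def cloud(c):
    h,w=c["range_z"].shape; K=np.array([[c["fx"],0,c["cx"]],[0,c["fy"],c["cy"]],[0,0,1.]])
    uv=np.stack(np.meshgrid(np.arange(w),np.arange(h)),-1).reshape(-1,1,2).astype(np.float64)
    n=cv2.undistortPoints(uv,K,np.array(c["dist_coeffs"])).reshape(h,w,2)
    P=np.dstack([n,np.ones((h,w))])*c["range_z"][...,None]
    return (P-c["t"])@c["R"]
def px(c,X):
    K=np.array([[c["fx"],0,c["cx"]],[0,c["fy"],c["cy"]],[0,0,1.]])
    return cv2.projectPoints(np.array(X,float).reshape(-1,1,3),cv2.Rodrigues(c["R"])[0],c["t"],K,np.array(c["dist_coeffs"]))[0].reshape(-1,2)
E
python3 - <<'E'
import pickle,cv2,numpy as np
from h import *
d=pickle.load(open("v.pkl","rb"))
P0=cloud(d["scene"]);c0=P0[237,273];print("approx",c0,"tube",P0[188,388])
for n,c in d.items():
    P=cloud(c);r=np.hypot(P[...,0]-c0[0],P[...,1]-c0[1])
    base=P[(r<.13)&(P[...,2]>.03)&(P[...,2]<.1)][:,:2]
    b=cv2.minEnclosingCircle(base.astype(np.float32))
    m=(r<.09)&(P[...,2]>.103)&(P[...,2]<.15); q=P[m]
    t=P[m&(P[...,2]>.127)]
    for Q in(q,t):
        rr=cv2.minAreaRect(Q[:,:2].astype(np.float32)); w,v=np.linalg.eigh(np.cov(Q[:,:2].T))
        print(n,len(Q),"mean",Q.mean(0).round(4),"zmax",Q[:,2].max().round(4),"rect",np.round(rr[0],4),np.round(rr[1],4),"axis deg",np.degrees(np.arctan2(v[1,1],v[0,1])).round(1))
    print("base",b)
    r=np.hypot(P[...,0]-c0[0],P[...,1]-c0[1]); s=P[(r>.1)&(r<.22)&(P[...,2]>.03)]
    print("near: ",len(s), s[:,2].max() if len(s) else 0)
    u=px(c,[c0])[0].astype(int);cr=c["image"][u[1]-50:u[1]+50,u[0]-65:u[0]+65]
    cv2.imwrite(f"{n}.png",cv2.resize(cr,(520,300 if 0 else 400)[:2],interpolation=2)[:,:,::-1])
a=[cv2.resize(cv2.imread(f"{n}.png"),(390,300)) for n in d];cv2.imwrite("pics/b.png",np.hstack(a))
E
```

```text
approx [ 0.54732604 -0.18276285  0.05916557] tube [0.62217716 0.18568284 0.08107485]
scene 212 mean [ 0.5356 -0.175   0.1241] zmax 0.1402 rect [ 0.5336 -0.1748] [0.0646 0.0199] axis deg -167.9
scene 105 mean [ 0.5349 -0.1737  0.1329] zmax 0.1402 rect [ 0.5332 -0.1725] [0.0647 0.0161] axis deg -167.5
base ((0.5243753790855408, -0.17940296232700348), 0.109015092253685)
near:  726 0.08813920411350598
side 193 mean [ 0.533  -0.1671  0.1207] zmax 0.1372 rect [ 0.5347 -0.1668] [0.0653 0.017 ] axis deg -168.0
side 62 mean [ 0.5319 -0.1684  0.1308] zmax 0.1372 rect [ 0.5338 -0.1689] [0.0615 0.0138] axis deg -168.2
base ((0.5233348608016968, -0.1678360104560852), 0.10608404129743576)
near:  1253 0.08493586013812092
```

View pics/b.png

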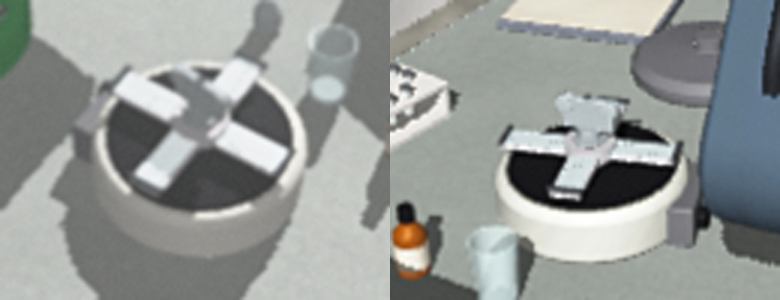

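The crop confirms it: a white base with a silver four-armed cross and the winged nut at its centre, near (200,90) in the left crop. Both views put the nut at about (0.5335, -0.171) with its bar at 12°. I'll move above it.

Emit:
send_rows(increments=[0,0,-0.005,2.2,2.67,0,1,0,0,-0.005,2.2,2.67,0,1,0,0,-0.005,2.2,2.67,0,1,0,0,-0.005,2.2,2.67,0,1,0,0,-0.005,2.2,2.67,0,1,0,0,-0.005,2.2,2.67,0,1,0,0,-0.005,2.2,2.67,0,1,0,0,-0.005,2.2,2.67,0,1,0,0,-0.005,2.2,2.67,0,1,0,0,-0.005,2.2,2.67,0,1,0,0,-0.005,2.2,2.67,0,1,0,0,-0.005,2.2,2.67,0,1,0,0,-0.005,2.2,2.67,0,1,0,0,-0.005,2.2,2.67,0,1,0,0,-0.005,2.2,2.67,0,1,0,0,-0.005,2.2,2.67,0,1,0,0,0,0,0,0,1,0,0,0,0,0,0,1], newtons=40)

```text
time: 1.6
position: [0.5347, -0.169, 0.2301]
tool_rot: [0.994, 0.11, -0.0, -0.0]
ft_force: [-0.0, 0.6, 0.1]
grip_width: 0.0868
grip_force: 0.0
```

Run:
```python
from rig import robot
import cv2,numpy as np
from h import *
from scipy.spatial.transform import Rotation as R
c=robot.camera("wrist");o=robot.get_obs();p=o["position"]
r=R.from_quat(o["tool_rot"]).as_matrix()
print(o["time"],p.round(4),"q6",o["q"].round(3),"tool x deg",np.degrees(np.arctan2(r[1,0],r[0,0])),r[:,2].round(3))
P=cloud(c);d=np.hypot(P[...,0]-.5335,P[...,1]+.171)
Q=P[(d<.05)&(P[...,2]>.103)&(P[...,2]<.145)]
for Q in(Q,Q[Q[:,2]>.126]):
    if len(Q)<5: print("few");continue
    rr=cv2.minAreaRect(Q[:,:2].astype(np.float32)); w,v=np.linalg.eigh(np.cov(Q[:,:2].T))
    print(len(Q),Q.mean(0).round(4),Q[:,2].max(),np.round(rr[0],4),np.round(rr[1],4),np.degrees(np.arctan2(v[1,1],v[0,1])))
im=c["image"].copy()
for u in px(c,[[.5335,-.171,.134],[p[0],p[1],.134]]): cv2.circle(im,tuple(int(x) for x in u),3,(255,0,0),-1)
cv2.imwrite("pics/c.png",im[:,:,::-1])
```

```text
1.65 [ 0.534  -0.17    0.2301] q6 [-5.070e-01  4.420e-01  1.596e+00 -1.000e-03  1.105e+00  8.460e-01] tool x deg 12.479100719431669 [-0.001 -0.    -1.   ]
1106 [ 0.5372 -0.1717  0.1327] 0.1363712479795782 [ 0.5349 -0.1743] [0.0646 0.016 ] -169.59635382811797
1092 [ 0.537  -0.1718  0.1328] 0.1363712479795782 [ 0.5346 -0.1723] [0.0646 0.0119] -169.60111610637477
```

View pics/c.png

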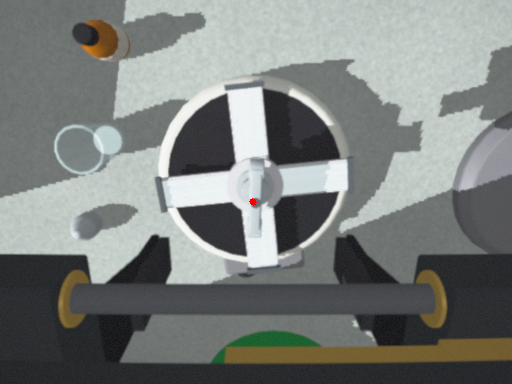

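The wrist view shows the nut's bar running from about (257,160) to (255,237). Its centre is about 2 mm from the red mark at (253,201), towards +x and −y. I'll correct for that, descend and close.

Emit:
send_rows(increments=[0,0,-0.015,0.15,-0.2,-1.4,1,0,0,0,0,0,-2,1,0,0,0,0,0,-2,1,0,0,0,0,0,-2,1,0,0,0,0,0,-2,1,0,0,0,0,0,-1.2,1,0,0,0,0,0,-0.8,1,0,0,0,0,0,0,1,0,0,0,0,0,0,0.2,0,0,0,0,0,0,0,0,0,0,0,0,0,0,0,0,0,0,0,0,0,0,0,0,0,0,0,0,0,0,0,0,0,0,0,0,0,0,0,0,0,0,0,0,0,0,0,0,0], newtons=30)

```text
time: 2.98
position: [0.5358, -0.1726, 0.1167]
tool_rot: [0.995, 0.1, 0.0, 0.0]
ft_force: [0.2, -0.3, 0.6]
grip_width: 0.0415
grip_force: 0.0
```

Emit:
send_rows(increments=[0,0,0,0,0,0,0,0,0,0,0,0,0,0,0,0,0,0,0,0,0,0,0,0,0,0,0,0,0,0,0,0,0,0,0,0,0,0,0,0,0,0,0,0,0,0,0,0,0,0,0,0,0,0,0,0,0,0,0,0,0,0,0,0,0,0,0,0,0,0])

```text
time: 3.82
position: [0.5354, -0.1713, 0.1165]
tool_rot: [0.995, 0.1, -0.0, -0.001]
ft_force: [1.4, 5.3, 1.5]
grip_width: 0.0097
grip_force: 30.0
```

The bar is gripped at 9.7 mm. I'll turn clockwise (negative z), starting with a short test.

Emit:
send_rows(increments=[0,0,-0.08,0,0,0,0,0,0,-0.08,0,0,0,0,0,0,-0.08,0,0,0,0,0,0,-0.08,0,0,0,0,0,0,-0.08,0,0,0,0])

```text
time: 4.23
position: [0.5353, -0.1716, 0.1165]
tool_rot: [0.995, -0.101, -0.001, -0.001]
ft_force: [0.3, 3.7, 0.8]
grip_width: 0.01
grip_force: 30.0
```

Emit:
send_rows(increments=[0,0,-0.08,0,0,0,0,0,0,-0.08,0,0,0,0,0,0,-0.08,0,0,0,0,0,0,-0.08,0,0,0,0,0,0,-0.08,0,0,0,0,0,0,-0.08,0,0,0,0,0,0,-0.08,0,0,0,0,0,0,-0.08,0,0,0,0,0,0,-0.08,0,0,0,0,0,0,-0.08,0,0,0,0,0,0,-0.08,0,0,0,0,0,0,-0.08,0,0,0,0,0,0,-0.08,0,0,0,0,0,0,-0.08,0,0,0,0,0,0,-0.05,0,0,0,0,0,0,0,0,0,0,0,0,0,0,0,0,0,0])

```text
time: 5.65
position: [0.5347, -0.1723, 0.1164]
tool_rot: [0.775, -0.632, -0.001, 0.0]
ft_force: [-2.6, 1.4, 3.1]
grip_width: 0.0099
grip_force: 30.0
```

Run:
```python
from rig import robot
o=robot.get_obs();print(o["q"].round(3),o["moment"].round(3))
```

```text
[-5.100e-01  6.030e-01  1.691e+00 -1.000e-03  8.500e-01  2.429e+00] [ 0.446  0.342 -0.066]
```

The tool has turned about 1.57 rad with the grip intact. I'll release, lift and check.

Emit:
send_rows(increments=[0,0,0,0,0,0,0.6,0,0,0,0,0,0,0.8,0,0,0,0,0,0,0.8,0,0,0,0,0,0,0.8,0,0,0,0,0,0,0.8,0,0,0,0,0,0,0.8,0,0,0,0,0,0,0.8,0,0,0,0,0,0,0.8,0,0,0,0,0,0,0.8,0,0,0,0,0,1,0.8,0,0,0,0,0,2,0.8,0,0,0,0,0,2,0.8,0,0,0,0,0,2,0.8,0,0,0,0,0,2,0.8,0,0,0,0,0,2,0.8,0,0,0,0,0,1,0.8,0,0,0,0,0,0,0.8,0,0,0,0,0,0,0.8])

```text
time: 7.15
position: [0.5357, -0.1726, 0.2369]
tool_rot: [0.775, -0.632, 0.0, -0.0]
ft_force: [-0.9, -0.6, -0.9]
grip_width: 0.0696
grip_force: 0.0
```

Run:
```python
from rig import robot
import cv2,numpy as np
from h import *
c=robot.camera("wrist");P=cloud(c);d=np.hypot(P[...,0]-.5355,P[...,1]+.172)
Q=P[(d<.05)&(P[...,2]>.126)&(P[...,2]<.145)]
w,v=np.linalg.eigh(np.cov(Q[:,:2].T));print(len(Q),Q.mean(0),np.degrees(np.arctan2(v[1,1],v[0,1])),w)
o=robot.get_obs();print(o["time"],o["position"],o["ft_force"],o["grip_width"])
cv2.imwrite("pics/d.png",c["image"][:,:,::-1])
```

```text
1042 [ 0.53408982 -0.1750458   0.13272572] 101.37024319714779 [1.00794644e-05 3.54311600e-04]
7.2 [ 0.53510081 -0.17227789  0.23593992] [-0.03861165 -0.35644227 -0.54198206] 0.06965442693666124
```

View pics/d.png

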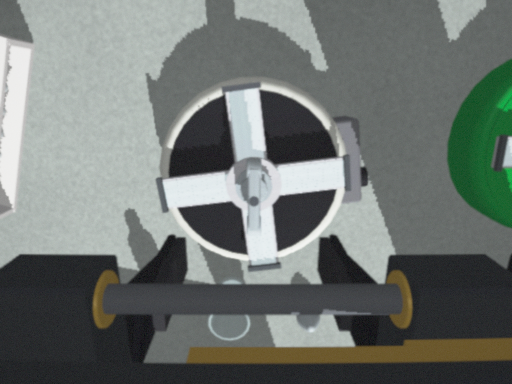

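The picture shows the bar upright at (254,165)–(254,230), still in line with the gripper. It has gone from about 11° to −79°, roughly a quarter turn clockwise. The gripper is clear of it.

```bash
python3 -c "
from rig import robot
print(robot.hand_in())"
```

```text
the job is handed in; nothing more can be done
None
```

I slackened the slide spinner's nut about 1.57 rad clockwise, putting it at an estimated 1.7 to 1.9 rad, then released it, left the tube spinner alone and handed the job in at about 7 s; no verdict was returned.

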